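# Pin the clamshell jig and keep it pressed shut

## Robot

A 6-joint arm with a two-finger parallel gripper is mounted at the origin on the work surface. World frame = base frame: x ahead of the robot, y to its left, z up, the work surface at z = 0. Lengths are in m, angles in degrees, forces in N, time in s.
With the tool pointing down it reaches from about 0.35 to 0.85 m from the base axis. Payload 8.1 kg.
Tool frame: the origin (TCP) lies at the very end of the fingers, on their centre line; the grasp point (between the pads) lies 19 mm behind it; z points along the fingers, y is the direction in which the jaws open and shut (so a half turn about z gives the same grasp; the last joint's range is limited). The gripper opens to 93 mm and grips with 3 to 60 N. Pads are 15 mm wide; open, the fingers measure 128 mm over their backs; the gripper's body (75 mm by 188 mm) begins 65 mm behind the grasp point.
Start: joints at [-78.862, 7.471, 85.268, -0, 87.261, -4.893], TCP at [0.166, -0.577, 0.197] pointing down, gripper open.
Joint ranges: [-169.43, 169.43], [-51.17, 129.36], [1.28, 143.12], [-76.62, 256.62], [0, 156.53], [-152.29, 152.29]. Speed limits (degrees/s): [136.94, 136.94, 159.86, 180, 180, 180].

## Interface

Orientations are given as a 3x3 rotation matrix whose columns are the frame's x, y, z axes.
In Python, from bench import move_to, move_l, set_joints, set_gripper, hold, inverse_kinematics, observe, camera, IKError, hand_in gives the robot as it stands. Calls block until the motion is done:
- move_to(position, orientation): joint-space move of the TCP to a pose.
- move_l(position, rotation=None, velocity=0.15, max_force=None): straight line of the TCP; rotation=None keeps the orientation; velocity is the mean speed in m/s. With max_force (N) it stops when the force on the tool has changed by that much, and returns True; else False.
- set_joints(angles): joint-space move.
- set_gripper(opening, effort=None): finger opening in m; effort is the grip in N (None keeps the last); returns when the fingers have stopped.
- hold(seconds).
- inverse_kinematics(position, orientation): joint angles nearest the present ones, or None.
- observe(): the state.
- camera(name): name is "scene" or "side" or "wrist"; returns a dict with "img" (384x512x3 uint8, red, green, blue), "range_z" (384x512 float32, m along the optical axis (not along the pixel's ray), 0 where there is no reading), "K" (3x3 intrinsics, pixels), "R" (3x3) and "t" (3): a world point X has camera coordinates R X + t; the wrist camera has in their place "mount" (4x4, takes a point from camera to tool coordinates, whose origin is the TCP and whose axes are the flange's). Camera axes: x right, y down, z forward; pixel columns grow to the right and rows downward; lengths in m; the calibration is good to about 2 mm. A picture is of the moment at which its call begins: read the wrist's pose just before it.
A pose or a line that the arm cannot do raises IKError and nothing moves.
- hand_in(): hands the job in, once; it reports no verdict.
The state is a dict: "clock": time; "q": joint angles; "dq": joint speeds; "tau": joint torques, N m; "tcp_pos": TCP position; "tcp_rot": TCP orientation; "wrist_force": force on the tool from outside, world axes, zero at the start; "moment": the same for the moment, N m; "gripper_width": finger opening in m.
Only numpy, scipy, OpenCV 4.12 (cv2) and the standard library are available. Lean on these libraries where they do the work, as an engineer would, in place of code of your own. Each camera call takes 0.05 s, during which the arm holds its last target.

## Task

Swing the upper half of the clamshell jig down over the filter body so that its tongue drops behind the rim, then take the pin with the tall upright grip from the wooden stand and push it through the holes of both halves until its collar sits on the tongue. Springs push the halves apart, so keep pressing down through the pin until the jig is fully shut, and finish like that, still pressing on the pin and not letting go. Leave the other two pins and everything else on the table where they are.

Things in the scene. Friction and masses are not known exactly. Their poses are not given: they have to be found in the camera images.
- jig: Fixed lower half of the aluminium clamshell jig: steel base plate 200 x 250 x 12 mm (y = -130 to +120), a white round filter body 76 mm wide (part of the jig) lying in it along x. Origin: on the table under the filter's middle. x along filter and hinge, +y to the hinge side, z up. The halves meet 70 mm above the table; two sprung plungers stand 9 mm above that at x = +-45, y = -57 mm.
- hinge (a point): Middle of the hinge line: 75 mm along +y from the jig's origin, 70 mm above the table; axes as the jig's. The hinge line runs along x.
- cover (a joint): Angle of the upper half, rad: 0 shut, 1.57 upright, 1.7 stop; starts at 1.2 to 1.65. A stiff hinge (0.1 N m) holds it above about 1.1; below 0.6 it falls by its weight on to the plungers and rests ajar at 0.07, tongue behind the rim, hole about 11 mm high. Pressing the plungers in takes about 2 N on the tongue at first, 8 to 9 N at 0, a rigid stop; let go, it springs back.
- upper: Upper half, aluminium, 0.28 kg, turning with joint cover. Origin on the hinge line; axes equal the jig's when shut. Its own -y runs from hinge to tongue: arched shell 120 mm long (x), y = -12 to -141 mm, 48 mm high (z), then a flat tongue 60 mm wide (x), y = -135 to -182 mm, 10 mm thick (z = 0 to 10 mm; the z = 10 mm face is the outer one).
- upper_hole (a point): Centre of the 15 mm through hole in the tongue, on its outer (top) face: 159 mm from the hinge line, 10 mm over the meeting plane; axes as the upper half's.
- lower_hole (a point): Centre of the 15 mm through hole in the lower half's flange (60 mm wide, 15 mm thick), at its top face 70 mm above the table, 84 mm along -y from the jig's origin; axes as the jig's. Open below for over 40 mm. A rim along the flange's outer edge (y = -112 to -118 mm in the jig) stands 8 mm above it.
- stand: Fixed wooden block 200 x 60 x 60 mm (x, y, z) with three 15 mm holes 60 mm apart along its x, in which the three pins stand upright in any order. Origin: centre of its underside.
- pin: The pin to use, about 90 g, standing upright in the stand: steel shank 12 mm thick, 45 mm long with a tapered tip, a collar 30 mm wide and 5 mm thick, above it a plain cylindrical upright grip 22 mm thick up to 43 mm above the collar's underside. Origin: centre of the collar's underside (60 mm above the table in the stand); z up along the pin.
- pin_tip (a point): Lower end of the pin's shank, 45 mm below the pin's origin.
- button_pin: Another pin in the stand, told by its low, flat round button head, 34 mm wide and 12 mm high; not the one to use
- tee_pin: Another pin in the stand, told by its T-shaped head with a 50 mm crossbar; not the one to use
- bottle: Bystander: drink bottle 200 mm tall, 64 mm wide, beyond the jig.
- carton: Bystander: blue box 90 x 120 x 80 mm.
- tub: Bystander: black tub with a screw lid, 100 mm wide, 90 mm tall.
- wrench: Bystander: wrench 170 mm long, lying between jig and stand.
- screwdriver: Bystander: screwdriver 180 mm long, lying beyond the pin stand.
- mug: Bystander: white mug 80 mm wide, 90 mm tall.
Things that resemble listed ones, but are neither listed nor needed, are in the scene too. Leave any black or yellow look-alike of the pin alone.

How it is judged (in metres and radians):
On the way, in this order (a step that is already met when the one before it is completed fails the run):
1. the upper half is swung down, its tongue behind the rim, while the pin is still in the stand (value of joint cover below 0.1 rad and distance of pin from where it was at the start of the episode below 0.015 m), for 0.2 s.
2. the pin passes through the holes of both halves (horizontal distance between pin_tip and lower_hole below 0.006 m and z of pin_tip in the frame of lower_hole below -0.017 m and value of joint cover below 0.12 rad), for 0.1 s.
At the end, for the whole second after the job is handed in: Jig shut (cover below 0.015 rad); the pin through both holes: origin within 5 mm of the upper hole, collar within 4 mm of the tongue, tip within 5 mm sideways of the lower hole and 30 mm below its top; pin presses the upper half with over 3 N, robot still on the pin with over 3 N (value of joint cover below 0.015 rad and z of pin in the frame of upper below 0.014 m and distance between pin and upper_hole below 0.005 m and horizontal distance between pin_tip and lower_hole below 0.005 m and z of pin_tip in the frame of lower_hole below -0.03 m and contact force between pin and upper above 3 N and contact force between any of the fingers, the arm and pin above 3 N); the arm keeps its last pose, push and grip.
It fails at once if another pin is taken out or shifted by more than 15 mm (distance of any of button_pin, tee_pin from where it was at the start of the episode above 0.015 m).
It fails at once if a bystander is moved by more than 30 mm or knocked over (distance of any of bottle, carton, tub, wrench, screwdriver, mug from where it was at the start of the episode above 0.03 m or angle between any of bottle, carton, tub, mug's own z axis and vertical above 0.4 rad).
It also fails if it takes over 51 s, if anything falls off the work surface, if the arm or the gripper's body presses on something with over 40 N, if the wrist force passes 120 N, or if a joint passes its speed limit or range.

## Working session

There is one attempt and no reset: what is moved stays moved. The work goes in short steps, each a Python script; the robot and the scene stay as the last script left them, time stands still between calls to the robot, and variables do not carry over. Pictures are saved under pics/ and viewed, and the job is handed in when it is done.

```bash
ls; mkdir -p pics; python3 - <<'E'
from bench import *
import cv2,pickle
d={}
for n in("scene","side","wrist"):
    o=observe(); c=camera(n); d[n]=c
    cv2.imwrite(f"pics/{n}0.png",cv2.resize(c["img"][:,:,::-1],(800,600),interpolation=cv2.INTER_CUBIC)); print(n,c["K"].tolist(),{k:c[k].tolist() for k in("R","t","mount") if k in c})
d["o"]=o
pickle.dump(d,open("c0.pkl","wb")); print(o)
E
```

```text
pics
scene [[445.6903307577876, 0.0, 252.29088212095002], [0.0, 445.6903307577876, 199.95597406383985], [0.0, 0.0, 1.0]] {'R': [[0.08830714506721338, 0.9959421091487626, -0.017354058729654967], [0.6242625328822579, -0.06891087194565908, -0.7781693785848404], [-0.7762075355016247, 0.05788442754319286, -0.6278146660269182]], 't': [-0.06688985042970096, -0.2866421717437852, 1.8790891505365341]}
side [[395.45874660618165, 0.0, 257.18411181758574], [0.0, 395.45874660618165, 187.9302240326885], [0.0, 0.0, 1.0]] {'R': [[0.9496183071574523, -0.3134033212609863, -0.0018517381016397824], [-0.23962930028093982, -0.722248157775272, -0.6487953429526857], [0.20199720086744066, 0.6165516659719678, -0.760960691513635]], 't': [-0.5472345069177357, 0.17884274584316376, 1.0769114615461275]}
wrist [[264.6040761499777, 0.0, 255.8716298467368], [0.0, 264.6040761499777, 191.550683221114], [0.0, 0.0, 1.0]] {'mount': [[0.0010638834295899284, -0.9690955121713317, -0.24668351473381953, 0.07024038990270538], [0.9999988555832867, 0.0012963456226489892, -0.0007799488071817656, -0.0003455702960586393], [0.00107563
[... 172 characters left out ...]
+01,  3.33037118e-04,
        8.72616951e+01, -4.89327280e+00]), 'dq': array([-0.10813798, -0.10101502, -0.07671782, -0.03897198,  0.07034255,
       -0.00027545]), 'tau': array([ 7.47580634e-04, -5.61341643e+01, -4.93093443e+01,  7.69129512e-02,
        2.91498739e-02, -5.47702189e-05]), 'tcp_pos': array([ 0.16560592, -0.57612341,  0.19570779]), 'tcp_rot': array([[ 9.61114429e-01,  2.76150244e-01, -3.11297744e-04],
       [ 2.76150381e-01, -9.61113090e-01,  1.61130126e-03],
       [ 1.45768900e-04, -1.63460988e-03, -9.99998653e-01]]), 'wrist_force': array([ 0.98401388, -0.66866023,  0.02807823]), 'moment': array([ 0.03603615, -0.00506573,  0.01518259]), 'gripper_width': 0.09259545867240306}
```

View pics/scene0.png

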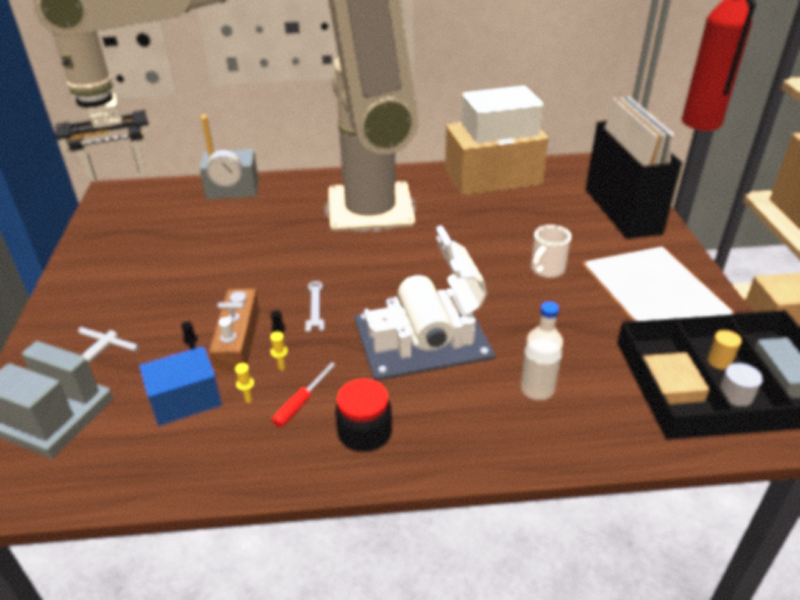

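View pics/side0.png

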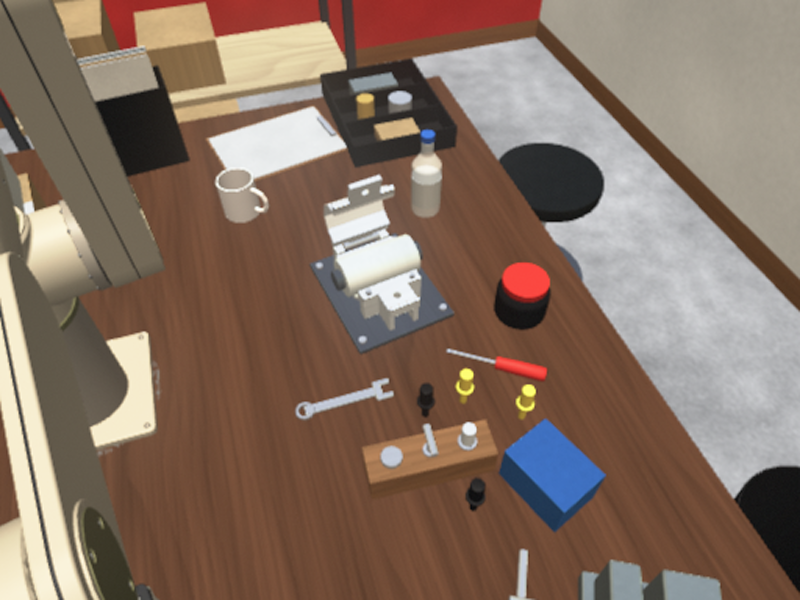

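View pics/wrist0.png

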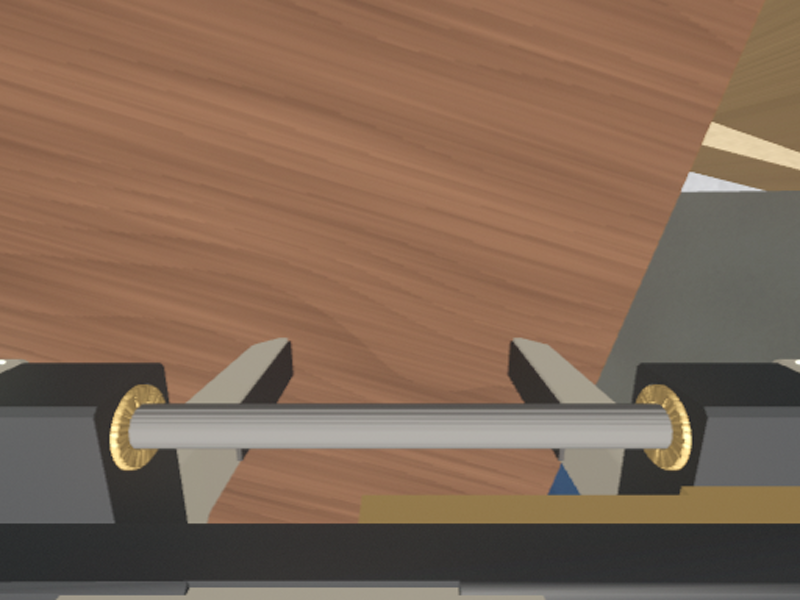

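Candidates in the side view (800x600) are: stand silver grip pin (469,435), tee (430,440), button (391,456), black look-alikes (427,398) and (476,492), and yellow ones (465,383) and (527,400). By the description I choose the one at (469,435). I'll check it in a close crop.

```bash
python3 - <<'E'
import cv2,pickle
c=pickle.load(open("c0.pkl","rb"))
im=c["side"]["img"][:,:,::-1]
cv2.imwrite("pics/s_stand.png",cv2.resize(im[255:335,225:331],(795,600),interpolation=cv2.INTER_CUBIC))
cv2.imwrite("pics/s_jig.png",cv2.resize(im[105:225,190:310],(600,600),interpolation=cv2.INTER_CUBIC))
im=c["scene"]["img"][:,:,::-1]
cv2.imwrite("pics/c_jig.png",cv2.resize(im[140:240,220:320],(600,600),interpolation=cv2.INTER_CUBIC))
E
```

```text
(no output)
```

View pics/s_stand.png

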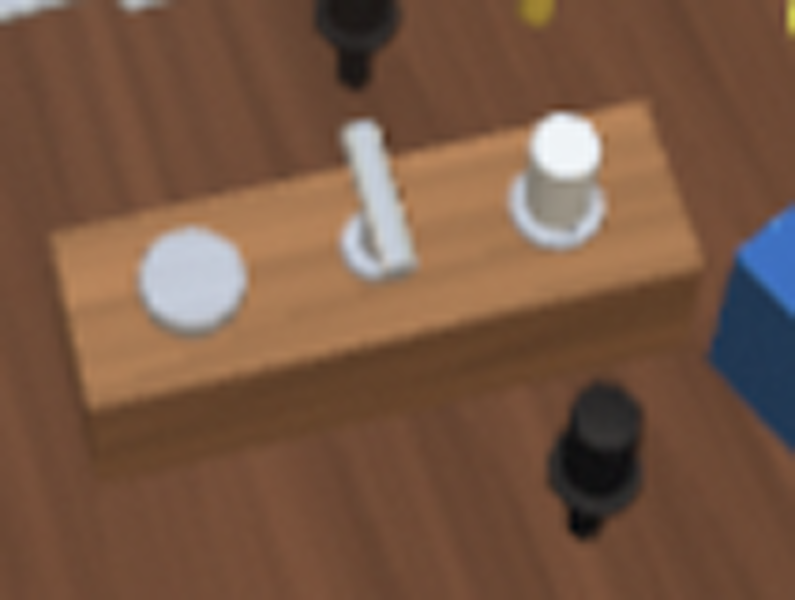

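View pics/s_jig.png

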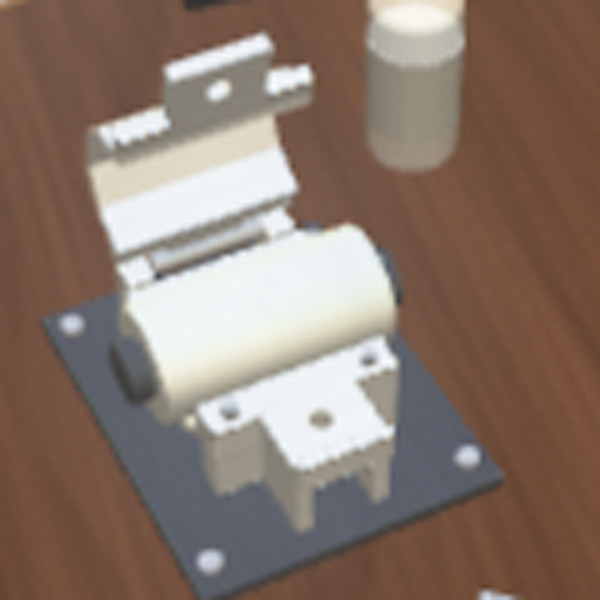

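View pics/c_jig.png

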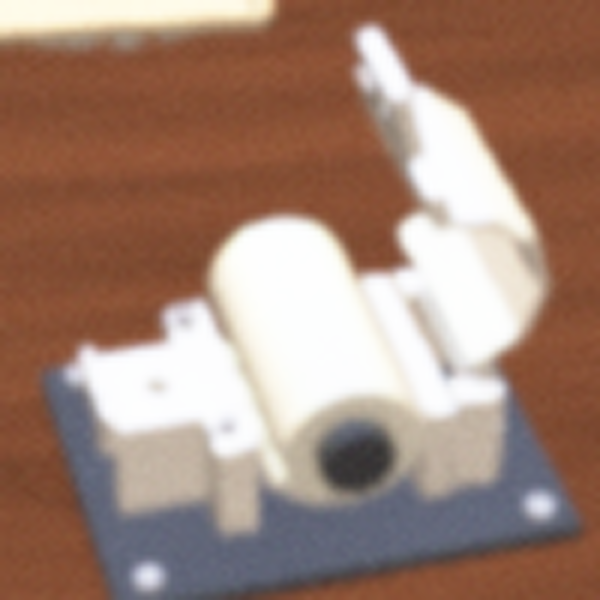

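The crop shows the plain cylindrical grip, with its top at (566,147) and collar at (557,207). The tee is in the middle and the button on the left. Next I'll work out the geometry.

```bash
cat > geo.py <<'E'
import numpy as np
def ray(c,u,v,z):
    K,R,t=(np.array(c[k]) for k in "KRt")
    d=R.T@np.linalg.solve(K,[u,v,1]); o=-R.T@t
    return o+d*(z-o[2])/d[2]
def px(cu,s,off): return [(cu[0]+.5)/s[0]-.5+off[0],(cu[1]+.5)/s[1]-.5+off[1]]
def proj(c,X):
    K,R,t=(np.array(c[k]) for k in "KRt"); p=K@(R@np.array(X).T+t[:,None] if np.ndim(X)>1 else R@X+t); return p[:2]/p[2]
E
python3 - <<'E'
import pickle,numpy as np
from geo import *
np.set_printoptions(precision=4,suppress=True)
c=pickle.load(open("c0.pkl","rb")); S=c["side"];C=c["scene"]
f=lambda p,z:ray(S,*px(p,(5,5),(190,105)),z)
g=lambda p,z:ray(C,*px(p,(6,6),(220,140)),z)
h=lambda p,z:ray(S,*px(p,(7.5,7.5),(225,255)),z)
for n,p,z in(("hole",(321,419),.07),("plL",(42,320),.012),("plB",(207,600),.012),("plR",(502,475),.012),("sc1",(72,322),.015),("sc2",(209,559),.015),("sc3",(468,456),.015),("plungerL",(229,409),.07),("plungerR",(369,358),.07),("tongue far L corner",(297,470),.07),("tR",(395,437),.07)): print(n,f(p,z))
for n,p,z in(("hole",(156,386),.07),("plL",(45,380),.012),("plR",(580,525),.012),("sc1",(148,575),.015),("sc2",(540,505),.015),("plL",(184,318),.07),("plR",(227,426),.07)): print("C",n,g(p,z))
for n,p,z in(("griptop",(566,147),.103),("collar",(557,206),.065),("tee collar",(375,243),.065),("button",(192,279),.072),("st",(50,235),.06),("st",(645,101),.06),("st",(700,265),.06),("st",(95,408),.06)): print(n,h(p,z))
for n,u,v,z in (("gt",227,323,.103),("col",226,338,.065)): print("C",n,ray(C,u*.64,v*.64,z))
E
```

```text
hole [ 0.5647 -0.0045  0.07  ]
plL [0.4356 0.178  0.012 ]
plB [ 0.4763 -0.0655  0.012 ]
plR [ 0.6686 -0.0333  0.012 ]
sc1 [0.4531 0.1674 0.015 ]
sc2 [ 0.4848 -0.0402  0.015 ]
sc3 [ 0.6535 -0.0154  0.015 ]
plungerL [0.5167 0.0194 0.07  ]
plungerR [0.6061 0.0315 0.07  ]
tongue far L corner [ 0.5403 -0.036   0.07  ]
tR [ 0.6006 -0.0306  0.07  ]
C hole [ 0.566  -0.0029  0.07  ]
C plL [ 0.4834 -0.0603  0.012 ]
C plR [0.6333 0.2118 0.012 ]
C sc1 [ 0.6501 -0.0149  0.015 ]
C sc2 [0.619  0.1933 0.015 ]
C plL [0.5101 0.0165 0.07  ]
C plR [0.6021 0.0308 0.07  ]
griptop [ 0.5777 -0.3147  0.103 ]
collar [ 0.5777 -0.3153  0.065 ]
tee collar [ 0.518  -0.3091  0.065 ]
button [ 0.4582 -0.3058  0.072 ]
st [ 0.4212 -0.2715  0.06  ]
st [ 0.6209 -0.287   0.06  ]
st [ 0.6143 -0.3463  0.06  ]
st [ 0.4186 -0.3314  0.06  ]
C gt [ 0.5863 -0.3065  0.103 ]
C col [ 0.5858 -0.3148  0.065 ]
```

```bash
python3 - <<'E'
import pickle,numpy as np
from geo import *
from scipy.optimize import least_squares
np.set_printoptions(precision=4,suppress=True)
c=pickle.load(open("c0.pkl","rb")); S=c["side"];C=c["scene"]
a=np.radians(8.5);X=np.array([np.cos(a),np.sin(a),0]);Y=np.array([-np.sin(a),np.cos(a),0]);Z=np.array([0,0,1.])
H=np.array([.5650,-.004,.07])+.159*Y
def U(th,x,y,z): # upper pt
    yy=np.cos(th)*Y-np.sin(th)*Z; zz=np.sin(th)*Y+np.cos(th)*Z
    return H+x*X+y*yy+z*zz
print("hinge",H)
o=px((219,90),(5,5),(190,105)); print(o)
for th in np.arange(1.1,1.7,.1): print(round(th,2),U(th,0,-.159,0),proj(S,U(th,0,-.159,0)),"tongue end corners",proj(S,U(th,-.03,-.182,0)),proj(S,U(th,.03,-.182,0)),proj(C,U(th,-.03,-.182,.01)))
print(px((165,75),(5,5),(190,105)),px((268,40),(5,5),(190,105)))
print("bottle",ray(S,425*.64,212*.64,0),"bottle C",ray(C,540*.64,395*.64,0))
from bench import *
Rt=np.column_stack([Y,X,-Z]) # x=Y,y=X,z=-Z
for R in (Rt,np.column_stack([-Y,-X,-Z])): print(inverse_kinematics(U(1.45,0,-.16,.05)+.05*Z,R))
b=np.radians(-4.4);x=np.array([np.cos(b),np.sin(b),0]);y=np.array([-np.sin(b),np.cos(b),0])
for s in(1,-1): print(inverse_kinematics([.578,-.315,.15],np.column_stack([s*x,-s*y,-Z])))
E
```

```text
hinge [0.5415 0.1533 0.07  ]
[233.4, 122.6]
1.1 [0.5522 0.0819 0.2117] [239.2204 132.8995] tongue end corners [230.3463 132.8502] [250.6797 126.094 ] [269.3383 149.728 ]
1.2 [0.55   0.0963 0.2182] [236.8845 127.934 ] tongue end corners [227.6301 127.0051] [247.9323 120.3695] [274.8653 147.0652]
1.3 [0.5478 0.1112 0.2232] [234.5007 123.295 ] tongue end corners [224.8756 121.5536] [245.1158 115.0414] [280.5716 144.869 ]
1.4 [0.5455 0.1265 0.2267] [232.1025 119.0425] tongue end corners [222.1233 116.5686] [242.2721 110.1805] [286.385 143.167]
1.5 [0.5432 0.1421 0.2286] [229.7229 115.2277] tongue end corners [219.4126 112.112 ] [239.4421 105.8468] [292.2317 141.9795]
1.6 [0.5408 0.1578 0.2289] [227.3936 111.8929] tongue end corners [216.7804 108.2333] [236.665 102.088] [298.0383 141.3185]
[222.6, 119.6] [243.2, 112.6]
bottle [0.7176 0.2627 0.    ] bottle C [ 0.7407  0.279  -0.    ]
[13.6672  1.2885 82.6471 -0.     96.0644  5.1672]
None
[-33.0506  17.7572  78.3534  -0.      83.8894  61.3494]
[ -33.0506   17.7572   78.3534   -0.       83.8894 -118.6506]
```

```bash
cat >> geo.py <<'E'
a=np.radians(8.5);X=np.array([np.cos(a),np.sin(a),0]);Y=np.array([-np.sin(a),np.cos(a),0]);Z=np.array([0,0,1.])
H=np.array([.5650,-.004,.07])+.159*Y
Rt=np.column_stack([Y,X,-Z])
def U(th,x,y,z):
    yy=np.cos(th)*Y-np.sin(th)*Z; zz=np.sin(th)*Y+np.cos(th)*Z
    return H+x*X+y*yy+z*zz
E
python3 - <<'E'
from bench import *
from geo import *
import cv2
P=lambda th: U(th,0,-.163,.010)+.0075*Y
p=observe()["tcp_pos"]; move_l([p[0],p[1],.34],velocity=.3)
set_gripper(0.0,20)
move_to(P(1.56)+.08*Z,Rt); print(observe()["clock"],observe()["tcp_pos"])
move_l(P(1.56),velocity=.2,max_force=8)
print(observe()["clock"],observe()["wrist_force"],P(1.56))
c=camera("side"); cv2.imwrite("pics/side1.png",cv2.resize(c["img"][60:220,160:330,::-1],(638,600),interpolation=cv2.INTER_CUBIC))
c=camera("scene"); cv2.imwrite("pics/scene1.png",cv2.resize(c["img"][80:240,200:360,::-1],(600,600),interpolation=cv2.INTER_CUBIC))
E
```

```text
5.1583 [0.53944003 0.1680488  0.3130963 ]
5.7083 [0.09605099 0.43929512 0.45590301] [0.53917184 0.16882029 0.23309846]
```

View pics/side1.png

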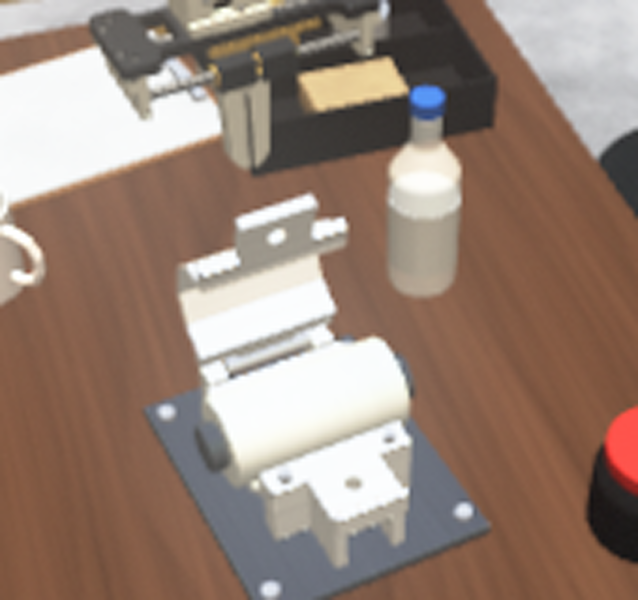

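View pics/scene1.png

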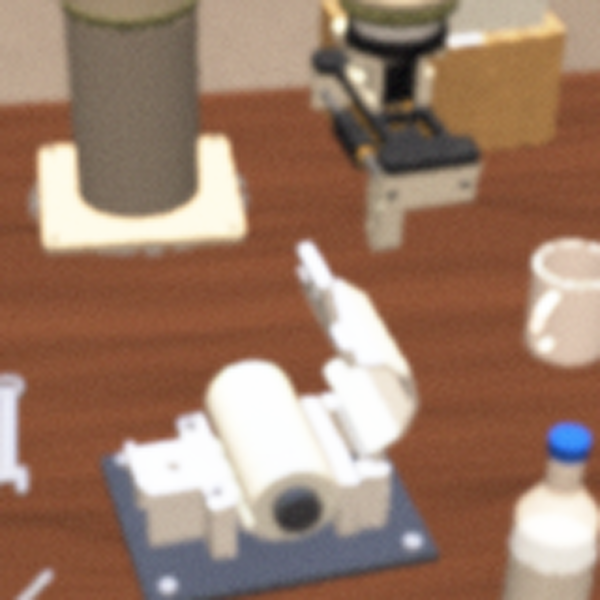

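Both views show the closed fingers on the hinge side of the tongue. In the scene crop the fingertip is at (385,245) and the tongue tip at (310,245). I'll print the actual TCP and then push along the arc.

```bash
python3 - <<'E'
from bench import *
from geo import *
import cv2
P=lambda th: U(th,0,-.163,.010)+.0075*Y
o=observe();print(o["clock"],o["tcp_pos"],P(1.56))
c=camera("scene");print(proj(c,o["tcp_pos"]), 200+385/3.75,80+245/3.75)
for th in (1.45,1.3,1.15,1.0,.85,.7,.55,.4):
    r=move_l(P(th),velocity=.15,max_force=12); f=observe()["wrist_force"]; print(th,r,f.round(2))
    if r: break
print(observe()["clock"])
c=camera("side"); cv2.imwrite("pics/side2.png",cv2.resize(c["img"][60:220,160:330,::-1],(638,600),interpolation=cv2.INTER_CUBIC))
E
```

```text
5.8083 [0.54031323 0.16892997 0.23544255] [0.53917184 0.16882029 0.23309846]
[301.18188512 151.32871074] 302.6666666666667 145.33333333333331
1.45 False [ 0.94 -0.46 -0.26]
1.3 False [-0.34 -0.31 -0.39]
1.15 False [ 0.26 -1.32  4.15]
1.0 True [-0.42 -3.03  5.9 ]
6.9667
```

View pics/side2.png

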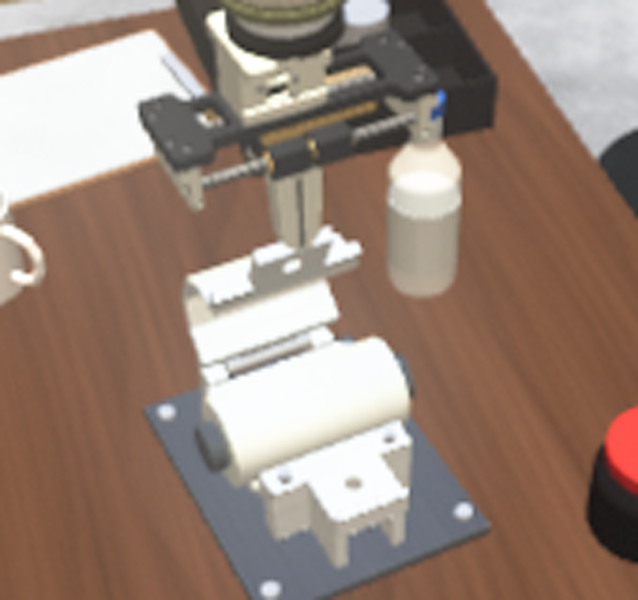

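The picture shows the tongue tipped forward to about 1.1 rad, with the fingertips on its back side at (300,245). The force stop may be the fingers meeting the shell's end. I'll back off slightly and continue further out on the tongue.

```bash
python3 - <<'E'
from bench import *
from geo import *
import cv2
P=lambda th: U(th,0,-.173,.012)+.0095*Y
o=observe();print(o["tcp_pos"])
move_l(P(1.12),velocity=.1)
for th in (1.0,.9,.8,.7,.6,.5,.4):
    r=move_l(P(th),velocity=.1,max_force=20); f=observe()["wrist_force"]; print(th,r,f.round(2),observe()["clock"])
    if r: break
c=camera("side"); cv2.imwrite("pics/side3.png",cv2.resize(c["img"][60:220,160:330,::-1],(638,600),interpolation=cv2.INTER_CUBIC))
E
```

```text
[0.55236696 0.08739149 0.21871777]
1.0 False [ 0.28 -0.05  0.33] 7.6917
0.9 False [-0.11 -0.49  0.05] 8.0167
0.8 False [ 0.28  0.28 -0.55] 8.3417
0.7 False [-0.27  0.15  0.48] 8.6667
0.6 False [0.88 0.07 0.11] 8.9917
0.5 False [ 0.8  -0.83  0.34] 9.3167
0.4 False [ 0.53 -0.   -0.25] 9.6417
```

View pics/side3.png

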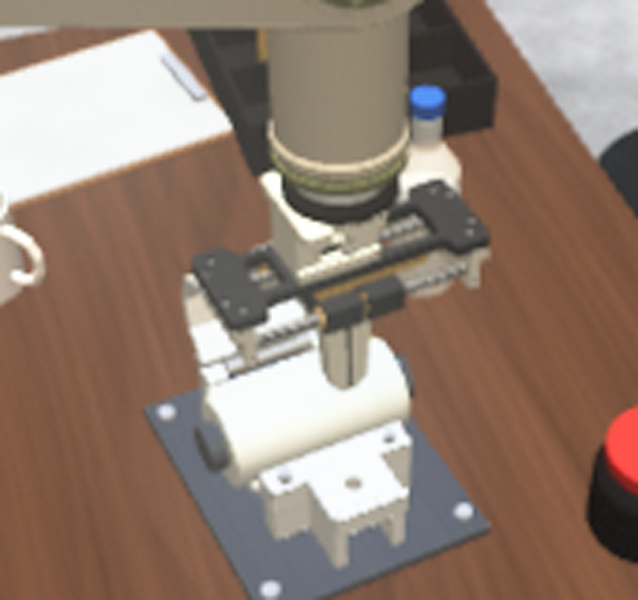

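The cover slipped out from behind the fingers. It is still around 1.1 to 1.2 rad, and the fingers are now in front of it. I'll go up and look.

```bash
python3 - <<'E'
from bench import *
from geo import *
import cv2,pickle
o=observe();p=o["tcp_pos"];print(p)
move_l(p-.03*Y+.0*Z,velocity=.25)
move_l(p-.03*Y+.17*Z,velocity=.3)
c=camera("side"); cv2.imwrite("pics/side4.png",cv2.resize(c["img"][100:200,190:300,::-1],(660,600),interpolation=cv2.INTER_CUBIC))
d=camera("scene"); cv2.imwrite("pics/scene4.png",cv2.resize(d["img"][130:230,220:320,::-1],(600,600),interpolation=cv2.INTER_CUBIC))
pickle.dump((c,d),open("c4.pkl","wb"));print(observe()["clock"])
E
```

```text
[0.5626173  0.00958692 0.14792149]
10.775
```

View pics/side4.png

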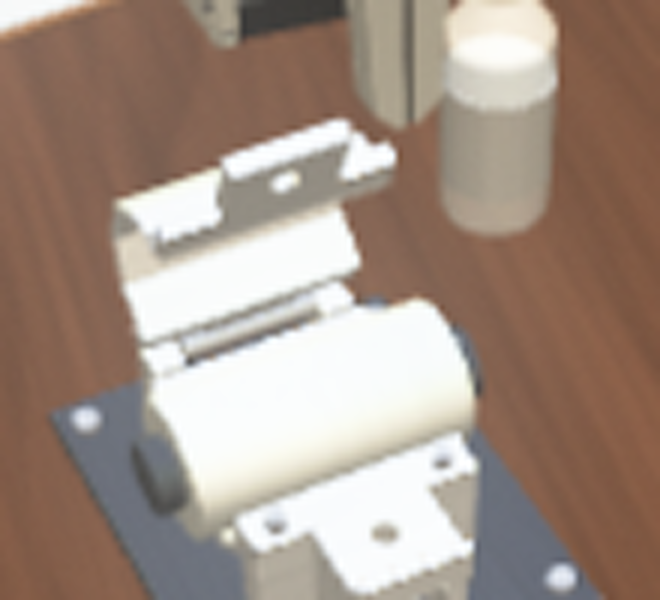

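View pics/scene4.png

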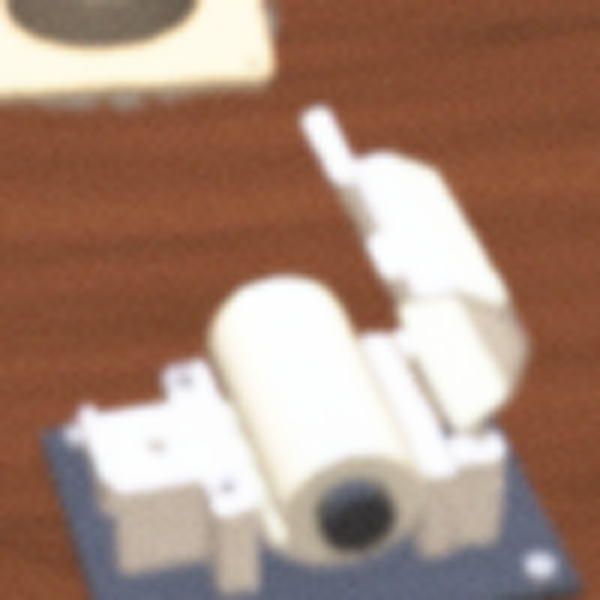

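The cover is back at about 1.19 rad, with the hole at side crop (286,181). I suspect the fingertips sit higher than I assumed, so I'll compare the projected TCP with the picture.

```bash
python3 - <<'E'
import pickle,numpy as np
from geo import *
from bench import observe
np.set_printoptions(precision=4,suppress=True)
c,d=pickle.load(open("c4.pkl","rb"))
p=observe()["tcp_pos"];print(p,"proj tcp",proj(c,p),"seen",px((395,128),(6,6),(190,100)),proj(d,p))
for dz in (.01,.02,.03): print(dz,proj(c,p+dz*Z))
# points from depth
def cloud(c):
    K,R,t=(np.array(c[k]) for k in "KRt");v,u=np.indices(c["range_z"].shape);z=c["range_z"]
    P=np.stack([(u-K[0,2])*z/K[0,0],(v-K[1,2])*z/K[1,1],z],-1).reshape(-1,3); P=P[P[:,2]>0]
    return (P-t)@R
for c_ in(c,d):
    Q=cloud(c_); q=Q-p; m=(np.abs(q@X)<.03)&(np.abs(q@Y)<.03)&(np.abs(q[:,2])<.05)
    print(m.sum(), (q[m]@X).min() if m.any() else 0,(q[m]@X).max(),(q[m]@Y).min(),(q[m]@Y).max(),np.sort(q[m][:,2])[:8])
    r=Q-H; m=(np.abs(r@X)<.025)&(r@Y>-.13)&(r@Y<.08)&(r[:,2]>.10)&(r[:,2]<.2); s=r[m]
    k=np.argsort(s[:,2])[::-1][::max(1,m.sum()//25)]
    print(np.c_[s[k]@X,s[k]@Y,s[k][:,2]])
E
```

```text
[ 0.5662 -0.0196  0.3157] proj tcp [255.4887 125.8238] seen [255.41666666666669, 120.91666666666667] [237.2266 136.1708]
0.01 [255.467  122.5615]
0.02 [255.4449 119.2454]
0.03 [255.4225 115.8743]
109 -0.014126025526796065 0.015676966789645277 -0.011604397863716724 0.00756749317251882 [0.0243 0.0247 0.0255 0.0258 0.0261 0.0264 0.0272 0.0279]
[[-0.0069 -0.0629  0.1723]
 [-0.0014 -0.0635  0.1706]
 [-0.0092 -0.0675  0.1697]
 [-0.0066 -0.0682  0.1692]
 [-0.024  -0.0679  0.1688]
 [ 0.0208 -0.0666  0.168 ]
 [ 0.0097 -0.0648  0.1674]
 [ 0.0221 -0.0701  0.1666]
 [-0.0189 -0.0689  0.1641]
 [ 0.0232 -0.0676  0.1607]
 [ 0.0114 -0.067   0.1579]
 [ 0.0153 -0.0648  0.1546]
 [-0.0057 -0.0647  0.1521]
 [-0.008  -0.0627  0.1479]
 [-0.0102 -0.0604  0.1434]
 [-0.0244 -0.0584  0.1403]
 [ 0.0008 -0.0557  0.139 ]
 [-0.0154 -0.0577  0.1361]
 [-0.0248 -0.0582  0.133 ]
 [ 0.0042 -0.0541  0.129 ]
 [-0.0231 -0.0534  0.1248]
 [-0.0038 -0.0509  0.1223]
 [ 0.0213 -0.0498  0.1188]
 [-0.0189 -0.0495  0.1162]
 [-0.0246 -0.0482  0.1137]
 [ 0.0039 -0.0465  0.1119]
 [-0.017  -0.0021  0.1079]]
57 -0.01301761589023583 0.0
[... 174 characters left out ...]
-0.0072 -0.0626  0.171 ]
 [-0.0197 -0.0622  0.1702]
 [ 0.0174 -0.0636  0.1693]
 [-0.0122 -0.0642  0.1682]
 [ 0.024  -0.0276  0.1213]
 [-0.0235 -0.0319  0.1197]
 [-0.0188 -0.0333  0.1193]
 [ 0.0062 -0.0188  0.1187]
 [-0.0065 -0.0211  0.1179]
 [ 0.0077 -0.0286  0.1178]
 [ 0.0164 -0.0344  0.1174]
 [-0.0093 -0.0266  0.117 ]
 [ 0.0152 -0.0153  0.1168]
 [ 0.0139 -0.018   0.1164]
 [ 0.0239 -0.018   0.1159]
 [ 0.0084 -0.013   0.1154]
 [-0.0021 -0.0097  0.1151]
 [ 0.024  -0.0086  0.1142]
 [-0.0169 -0.0082  0.1124]
 [ 0.0212 -0.0044  0.1115]
 [ 0.0088 -0.0035  0.1103]
 [-0.0032  0.0004  0.1089]
 [ 0.0068  0.0036  0.1077]
 [-0.0125  0.0036  0.1058]
 [ 0.0198  0.009   0.1045]
 [-0.0092  0.009   0.1033]]
```

All three cameras put the physical fingertips about 20 mm behind the stated TCP. So the first push had pressed on the tongue's end and slid off it. I'll retry with that 20 mm offset.

```bash
cat >> geo.py <<'E'
TIP=.020
P=lambda th: U(th,0,-.166,.010)+.010*Y-TIP*Z
E
python3 - <<'E'
from bench import *
from geo import *
import cv2
p=observe()["tcp_pos"]
q=P(1.5); q2=q.copy(); q2[2]=.30
move_l(q2,velocity=.3); move_l(q,velocity=.2)
print(observe()["clock"],observe()["tcp_pos"],q)
for th in (1.35,1.2,1.1,1.0,.85):
    r=move_l(P(th),velocity=.15,max_force=12); f=observe()["wrist_force"]; print(th,r,f.round(2))
    if r: break
print(observe()["clock"])
c=camera("side"); cv2.imwrite("pics/side5.png",cv2.resize(c["img"][60:220,160:330,::-1],(638,600),interpolation=cv2.INTER_CUBIC))
E
```

```text
12.1083 [0.54074452 0.16034305 0.2171469 ] [0.54028145 0.16139567 0.21629154]
1.35 False [0.07 1.34 0.44]
1.2 False [-0.09 -0.31 -0.47]
1.1 False [ 1.17  0.02 -0.61]
1.0 False [1.06 0.51 0.41]
0.85 False [ 0.2  -0.04  0.42]
13.575
```

View pics/side5.png

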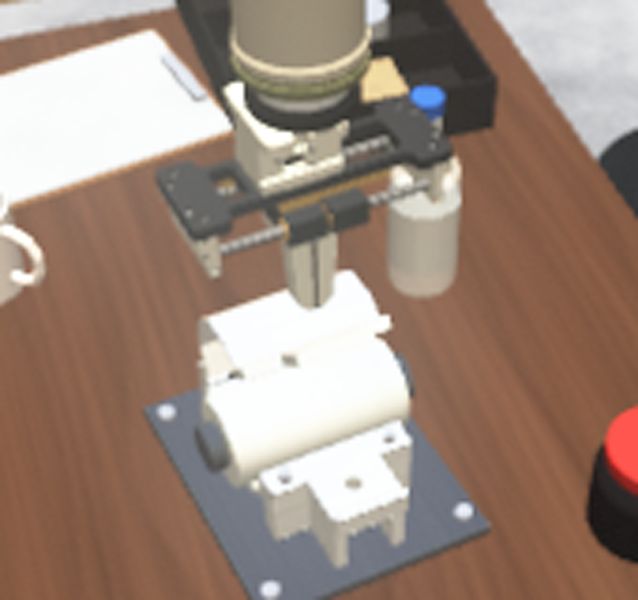

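The cover is now tipped well down, with the tongue hole at (290,360), and the fingers are on its back. I'll continue the arc.

```bash
python3 - <<'E'
from bench import *
from geo import *
import cv2,pickle
for th in (.7,.55,.4,.25):
    r=move_l(P(th),velocity=.15,max_force=15); f=observe()["wrist_force"]; print(th,r,f.round(2))
    if r: break
p=observe()["tcp_pos"]; 
move_l(p+.12*Z,velocity=.3); q=np.array([.60,-.12,p[2]+.14])
move_l(q,velocity=.3)
print(observe()["clock"])
c=camera("side"); cv2.imwrite("pics/side6.png",cv2.resize(c["img"][105:225,190:310,::-1],(600,600),interpolation=cv2.INTER_CUBIC))
d=camera("scene"); cv2.imwrite("pics/scene6.png",cv2.resize(d["img"][140:240,220:320,::-1],(600,600),interpolation=cv2.INTER_CUBIC))
pickle.dump((c,d),open("c6.pkl","wb"))
E
```

```text
0.7 False [ 0.91 -0.41  0.44]
0.55 False [ 0.84 -0.32 -0.33]
0.4 False [ 0.05  0.87 -0.72]
0.25 False [-0.12 -0.21 -0.24]
16.0333
```

View pics/side6.png

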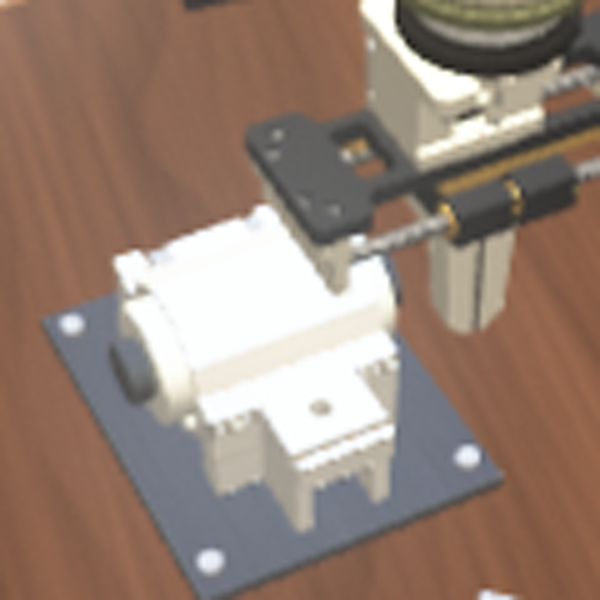

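View pics/scene6.png

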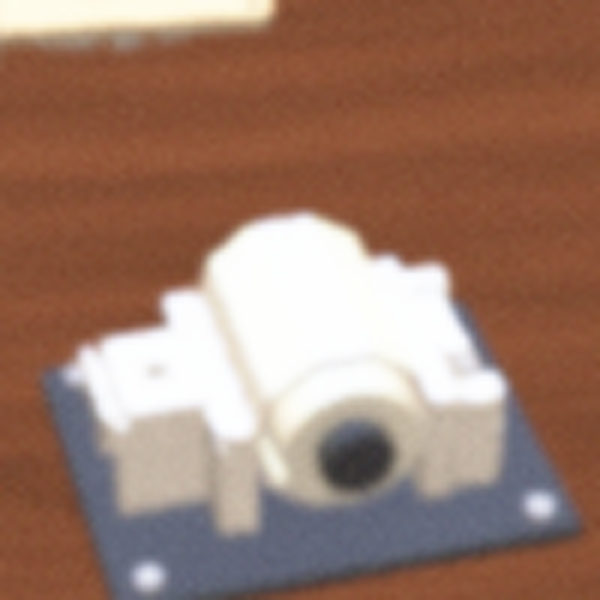

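The cover is down and resting ajar, tongue behind the rim, with the hole at side crop (321,407). Next I'll hover over the grip pin and check with the wrist camera.

```bash
cat >> geo.py <<'E'
b=np.radians(-4.4);sx=np.array([np.cos(b),np.sin(b),0]);sy=np.array([-np.sin(b),np.cos(b),0])
Rp=np.column_stack([sx,-sy,-Z])
E
python3 - <<'E'
from bench import *
from geo import *
import cv2,pickle
from geo import ray
set_gripper(.055,30)
move_to([.5777,-.315,.16],Rp)
hold(.2)
o=observe();c=camera("wrist");pickle.dump((o,c),open("c7.pkl","wb"));print(o["clock"],o["tcp_pos"])
cv2.imwrite("pics/wrist7.png",cv2.resize(c["img"][:,:,::-1],(800,600),interpolation=cv2.INTER_CUBIC))
d=camera("side");cv2.imwrite("pics/side7.png",cv2.resize(d["img"][200:340,200:360,::-1],(684,600),interpolation=cv2.INTER_CUBIC))
E
```

```text
18.675 [ 0.57811555 -0.31454024  0.16042819]
```

View pics/wrist7.png

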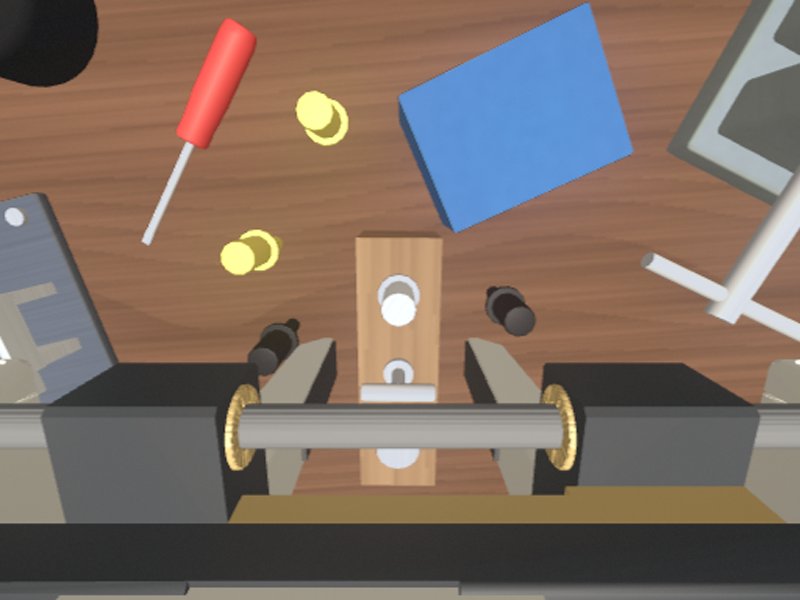

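View pics/side7.png

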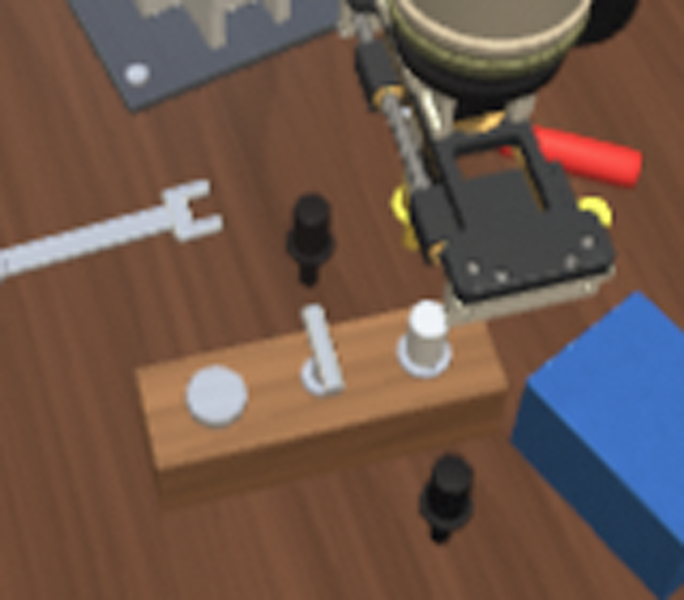

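```bash
python3 - <<'E'
import pickle,numpy as np
from geo import *
o,c=pickle.load(open("c7.pkl","rb"));M=np.array(c["mount"])
T=np.eye(4);T[:3,:3]=o["tcp_rot"];T[:3,3]=o["tcp_pos"];W=T@M
def wr(u,v,z):
    d=W[:3,:3]@np.linalg.solve(c["K"],[(u+.5)*.64-.5,(v+.5)*.64-.5,1]);s=W[:3,3];return s+d*(z-s[2])/d[2]
for n,u,v,z in(("griptop",398,308,.103),("collar",398,293,.065),("teecollar",398,374,.065),("st",357,237,.06),("st",441,237,.06),("st",435,485,.06)): print(n,wr(u,v,z))
p=wr(398,293,.065);print((p-o["tcp_pos"])@sx,(p-o["tcp_pos"])@sy)
print(c["range_z"][197,255],c["range_z"][193,255])
E
```

```text
griptop [ 0.58071887 -0.31221237  0.103     ]
collar [ 0.58115565 -0.31201819  0.065     ]
teecollar [ 0.51987256 -0.30737729  0.065     ]
st [ 0.62169225 -0.2866679   0.06      ]
st [ 0.61739104 -0.3445009   0.06      ]
st [ 0.41854119 -0.32970057  0.06      ]
0.002837657151864358 0.0027478499026664517
0.25457624 0.253376
```

```bash
python3 - <<'E'
from bench import *
from geo import *
import cv2
move_l([.580,-.313,.09],velocity=.2)
r=move_l([.580,-.313,.048],velocity=.06,max_force=8)
o=observe();print(r,o["tcp_pos"],o["wrist_force"],o["clock"])
d=camera("side");cv2.imwrite("pics/side8.png",cv2.resize(d["img"][200:340,200:360,::-1],(684,600),interpolation=cv2.INTER_CUBIC))
E
```

```text
False [ 0.5802223  -0.31313963  0.04829794] [-0.0015619   0.5737414  -0.52787111] 20.125
```

View pics/side8.png

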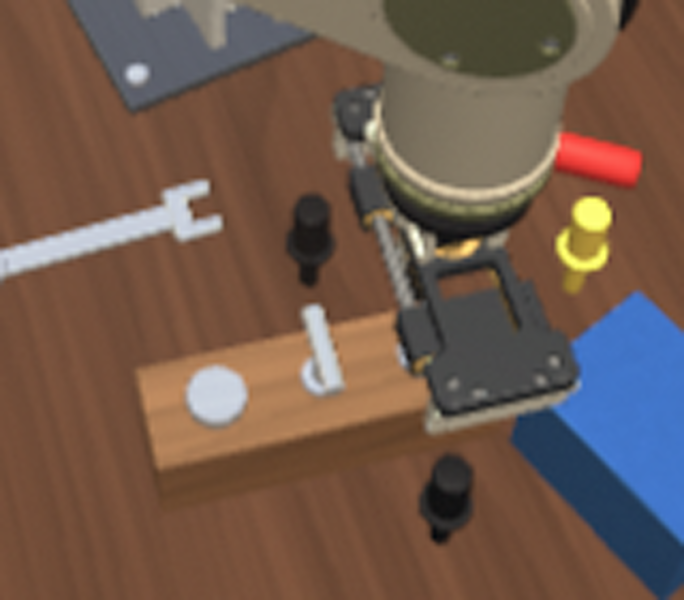

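There was no contact, which confirms the fingertip offset. I'll close now and expect a width of 22 mm.

```bash
python3 - <<'E'
from bench import *
from geo import *
import cv2,pickle
set_gripper(0.0,45)
o=observe();print(o["gripper_width"],o["tcp_pos"],o["wrist_force"],o["clock"])
p=o["tcp_pos"]
if .018<o["gripper_width"]<.027:
    move_l(p+.13*Z,velocity=.2); o=observe();print(o["gripper_width"],o["wrist_force"])
    pos=np.array([.5650,-.004,0])-.0*Y; pos[2]=.19
    move_to(pos,Rt); hold(.2)
    o=observe();c=camera("wrist");s=camera("side");d=camera("scene");pickle.dump((o,c,s,d),open("c9.pkl","wb"));print(o["clock"],o["tcp_pos"])
    cv2.imwrite("pics/wrist9.png",cv2.resize(c["img"][:,:,::-1],(800,600),interpolation=cv2.INTER_CUBIC))
    cv2.imwrite("pics/side9.png",cv2.resize(s["img"][125:225,200:310,::-1],(660,600),interpolation=cv2.INTER_CUBIC))
    cv2.imwrite("pics/scene9.png",cv2.resize(d["img"][140:240,210:310,::-1],(600,600),interpolation=cv2.INTER_CUBIC))
E
```

```text
0.02134326433066817 [ 0.58001628 -0.31304399  0.04807491] [-0.58757054  0.08670956  1.23809989] 20.8167
0.021329991051558934 [ 0.28907215  0.06642607 -1.87902328]
23.0167 [ 0.56508521 -0.00493059  0.18970657]
```

```bash
ls pics | tail -20
```

```text
s_jig.png
s_stand.png
scene0.png
scene1.png
scene4.png
scene6.png
scene9.png
side0.png
side1.png
side2.png
side3.png
side4.png
side5.png
side6.png
side7.png
side8.png
side9.png
wrist0.png
wrist7.png
wrist9.png
```

View pics/wrist9.png

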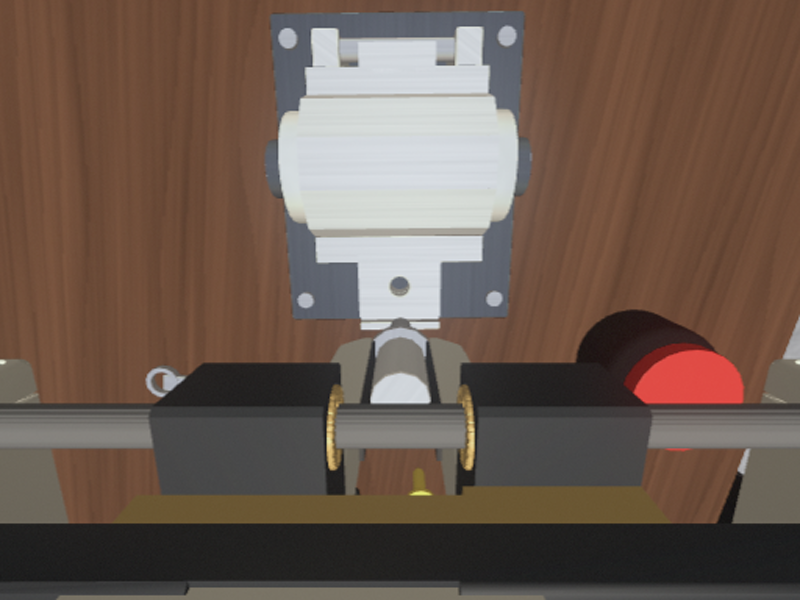

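View pics/side9.png

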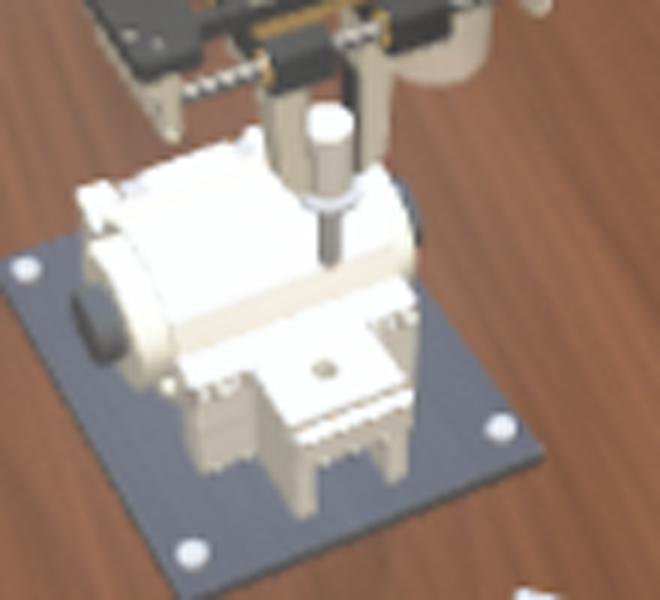

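View pics/scene9.png

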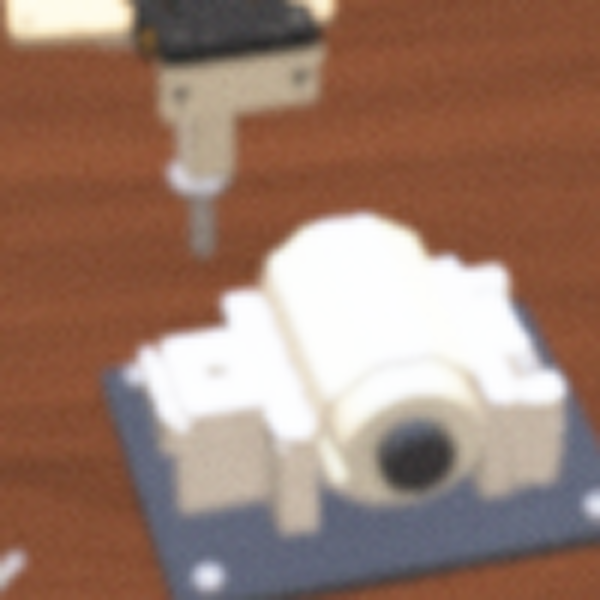

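The pin is held upright: grip top at wrist (401,388), collar at (400,345), tongue hole at (400,286). The tongue edge is in front of the rim. I'll compute the alignment from all the views.

```bash
cat > al.py <<'E'
import pickle,numpy as np,cv2
from geo import *
np.set_printoptions(precision=4,suppress=True)
o,c,s,d=pickle.load(open("c9.pkl","rb"));M=np.array(c["mount"])
T=np.eye(4);T[:3,:3]=o["tcp_rot"];T[:3,3]=o["tcp_pos"];W=T@M
def wr(u,v,z,sc=.64):
    D=W[:3,:3]@np.linalg.solve(c["K"],[(u+.5)*sc-.5,(v+.5)*sc-.5,1]);q=W[:3,3];return q+D*(z-q[2])/D[2]
E
python3 - <<'E'
from al import *
t=o["tcp_pos"];print("tcp",t,o["tcp_rot"])
J=lambda p:((p-np.array([.565,-.004,0]))@X,(p-np.array([.565,-.004,0]))@Y)
f=lambda p,z:ray(s,*px(p,(6,6),(200,125)),z)
g=lambda p,z:ray(d,*px(p,(6,6),(210,140)),z)
print("tcp J",J(t))
for n,p in(("W hole",wr(400,286,.091)),("W griptop",wr(401,388,t[2]+.055)),
 ("S hole",f((325,370),.091)),("S griptop",f((331,123),t[2]+.055)),("S collar",f((331,192),t[2]+.017)),("S tip",f((329,263),t[2]-.033)),
 ("C hole",g((215,371),.091)),("C collar",g((197,180),t[2]+.017)),("C tip",g((201,255),t[2]-.033))): print(n,p,np.array(J(p)))
# crops
cv2.imwrite("pics/w9c.png",cv2.resize(c["img"][160:270,190:330,::-1],(764,600),interpolation=cv2.INTER_CUBIC))
E
```

```text
tcp [ 0.5651 -0.0049  0.1897] [[-0.1457  0.9893 -0.0004]
 [ 0.9893  0.1457 -0.0001]
 [ 0.     -0.0004 -1.    ]]
tcp J (np.float64(-5.327992025336707e-05), np.float64(-0.0009329585138947344))
W hole [0.5662 0.0015 0.091 ] [0.002  0.0053]
W griptop [ 0.5669 -0.001   0.2447] [0.0024 0.0027]
S hole [ 0.5617 -0.0139  0.091 ] [-0.0048 -0.0093]
S griptop [ 0.5668 -0.0104  0.2447] [ 0.0009 -0.0066]
S collar [ 0.5657 -0.0132  0.2067] [-0.0007 -0.0092]
S tip [ 0.5661 -0.0081  0.1567] [ 0.0004 -0.0042]
C hole [ 0.5794 -0.0039  0.091 ] [ 0.0142 -0.002 ]
C collar [ 0.5735 -0.0091  0.2067] [ 0.0077 -0.0063]
C tip [ 0.5675 -0.0082  0.1567] [ 0.0019 -0.0045]
```

View pics/w9c.png

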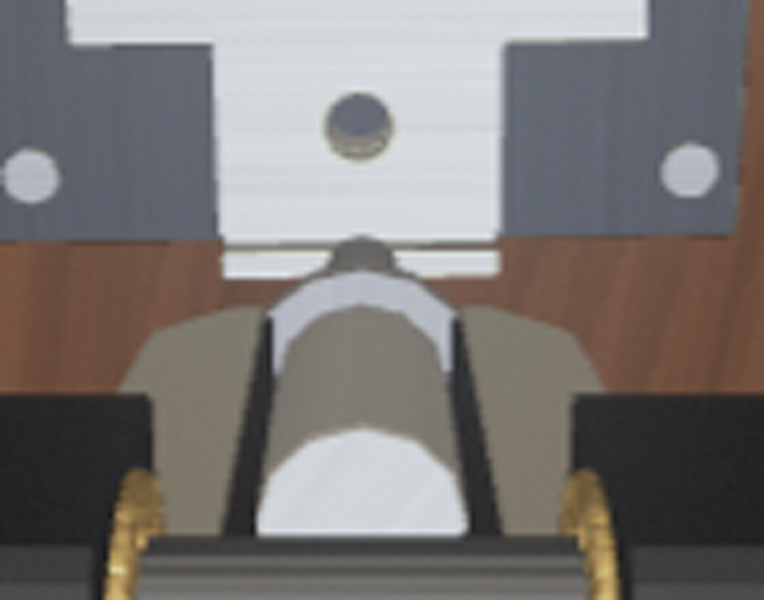

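The hole's assumed height disagrees between the views. I'll measure the tongue top from the depth images.

```bash
python3 - <<'E'
from al import *
def cloud(c):
    K,R,t=(np.array(c[k]) for k in "KRt");v,u=np.indices(c["range_z"].shape);z=c["range_z"]
    P=np.stack([(u-K[0,2])*z/K[0,0],(v-K[1,2])*z/K[1,1],z],-1).reshape(-1,3); P=P[P[:,2]>0]
    return (P-t)@R
K=c["K"];v,u=np.indices((384,512));z=c["range_z"]
Pw=np.stack([(u-K[0,2])*z/K[0,0],(v-K[1,2])*z/K[1,1],z,np.ones_like(z)],-1).reshape(-1,4)[z.ravel()>0]@W.T
O=np.array([.565,-.004,0])
for n,Q in(("side",cloud(s)),("scene",cloud(d)),("wrist",Pw[:,:3])):
    x=(Q-O)@X;y=(Q-O)@Y
    for nm,xa,xb,ya,yb in(("tongue",-.025,.025,-.018,.015),("base",-.09,-.05,-.03,0),("baseR",.05,.09,-.03,0),("table",-.2,-.12,-.06,0.05)):
        m=(x>xa)&(x<xb)&(y>ya)&(y<yb)&(Q[:,2]<.13); 
        if m.sum()>3: print(n,nm,m.sum(),np.percentile(Q[m,2],[10,50,90]))
    m=(np.abs(x)<.025)&(np.abs(y)<.02)&(Q[:,2]<.12)&(Q[:,2]>.05)&(np.hypot(x,y)>.011)
    A=np.c_[y[m],np.ones(m.sum())];print(" fit slope,z0",np.linalg.lstsq(A,Q[m,2],rcond=None)[0])
E
```

```text
side tongue 208 [0.0118 0.079  0.0816]
side base 109 [0.01   0.0126 0.0155]
side baseR 103 [0.0098 0.0123 0.0152]
side table 869 [-0.0025 -0.0002  0.002 ]
 fit slope,z0 [0.0068 0.0799]
scene tongue 183 [-0.7521  0.0782  0.0826]
scene base 73 [-0.7524 -0.7457  0.0144]
scene baseR 147 [-0.7524  0.0103  0.0159]
scene table 400 [-0.0017  0.0011  0.0039]
 fit slope,z0 [0.0087 0.0811]
wrist tongue 1188 [0.0749 0.0786 0.0794]
wrist base 580 [0.0097 0.0107 0.0146]
wrist baseR 579 [0.0098 0.0108 0.0146]
wrist table 4111 [-0.0024 -0.0015 -0.0005]
 fit slope,z0 [0.0022 0.0786]
```

```bash
python3 - <<'E'
from al import *
t=o["tcp_pos"]
J=lambda p:np.array(((p-np.array([.565,-.004,0]))@X,(p-np.array([.565,-.004,0]))@Y))
f=lambda p,z:ray(s,*px(p,(6,6),(200,125)),z)
g=lambda p,z:ray(d,*px(p,(6,6),(210,140)),z)
w=lambda u,v,z:wr(190+(u+.5)/(764/140)-.5,160+(v+.5)/(600/110)-.5,z,1)
for n,p in(("W hole",w(358.5,126.5,.08)),("W griptop L/R mid",w(363,480,t[2]+.055)),("W collar mid",w(362,330,t[2]+.017)),("W tipshank",w(361,255,t[2]-.028)),
 ("S hole",f((325,370),.08)),("C hole",g((215,371),.08)),("S tip",f((329,263),t[2]-.033)),("C tip",g((201,255),t[2]-.033))): print(n,p,J(p))
E
```

```text
W hole [ 0.566  -0.0009  0.08  ] [0.0014 0.0029]
W griptop L/R mid [ 0.5667 -0.0007  0.2447] [0.0022 0.003 ]
W collar mid [0.5664 0.001  0.2067] [0.0021 0.0047]
W tipshank [ 0.5669 -0.0033  0.1617] [0.002  0.0004]
S hole [ 0.5645 -0.0049  0.08  ] [-0.0006 -0.0008]
C hole [ 0.5658 -0.0031  0.08  ] [0.001  0.0007]
S tip [ 0.5661 -0.0081  0.1567] [ 0.0004 -0.0042]
C tip [ 0.5675 -0.0082  0.1567] [ 0.0019 -0.0045]
```

```bash
python3 - <<'E'
from bench import *
from geo import *
import cv2,pickle
p=observe()["tcp_pos"]; q=p-.0008*X+.0038*Y; q[2]=.124
move_l(q,velocity=.15); hold(.15)
o=observe();c=camera("wrist");s=camera("side");d=camera("scene");pickle.dump((o,c,s,d),open("c9.pkl","wb"));print(o["clock"],o["tcp_pos"],q,o["wrist_force"])
cv2.imwrite("pics/w10.png",cv2.resize(c["img"][160:270,190:330,::-1],(764,600),interpolation=cv2.INTER_CUBIC))
cv2.imwrite("pics/side10.png",cv2.resize(s["img"][145:215,220:290,::-1],(600,600),interpolation=cv2.INTER_CUBIC))
cv2.imwrite("pics/scene10.png",cv2.resize(d["img"][160:230,220:290,::-1],(600,600),interpolation=cv2.INTER_CUBIC))
E
```

```text
23.9083 [ 0.56494852 -0.00108687  0.12578149] [ 0.56374018 -0.00093402  0.124     ] [ 0.02891995  0.42876074 -1.02736322]
```

View pics/w10.png

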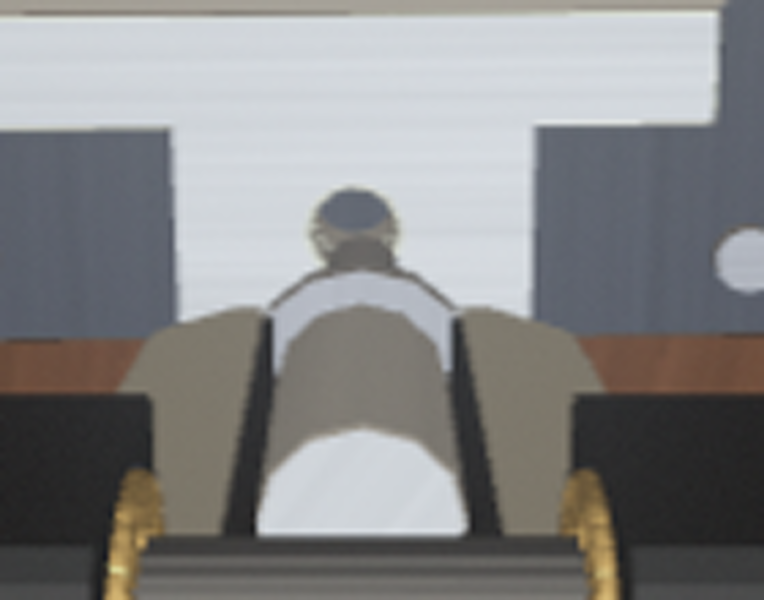

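View pics/side10.png

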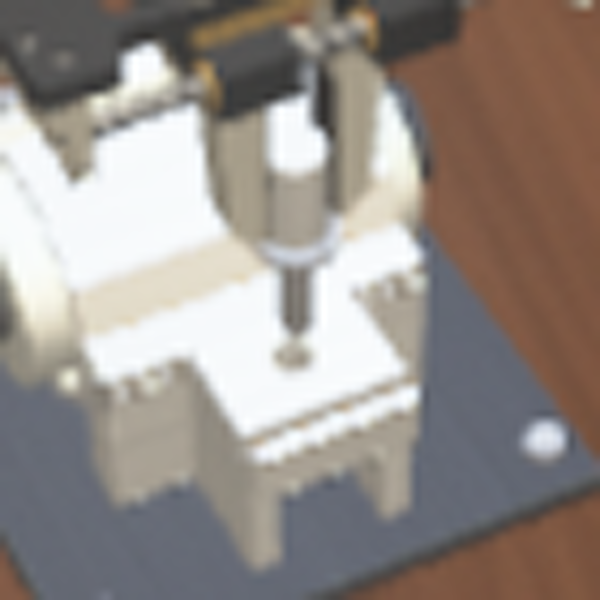

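View pics/scene10.png

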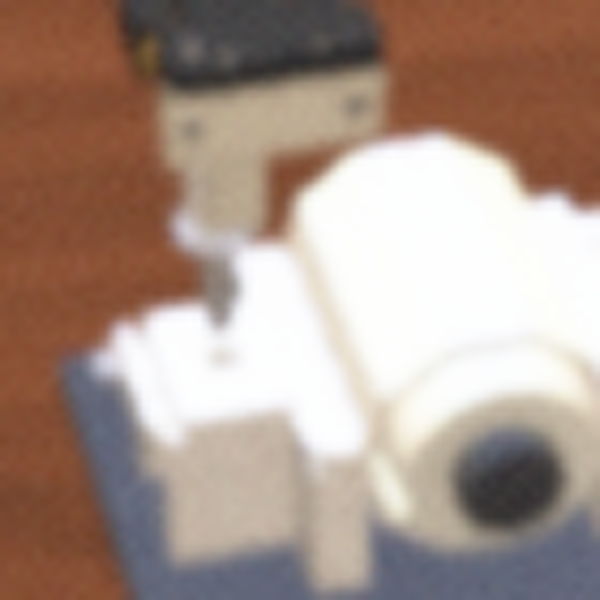

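Tip and hole nearly line up. In the side crop the tip is at (296,333) and the hole at (293,357); in the wrist crop the hole is at (355,231) and the shank at column 361. I'll compute the residual.

```bash
python3 - <<'E'
from al import *
from bench import observe
t=o["tcp_pos"]; print(t, observe()["tcp_pos"])
J=lambda p:np.array(((p-np.array([.565,-.004,0]))@X,(p-np.array([.565,-.004,0]))@Y))
k=600/70
f=lambda p,z:ray(s,*px(p,(k,k),(220,145)),z)
g=lambda p,z:ray(d,*px(p,(k,k),(220,160)),z)
w=lambda u,v,z:wr(190+(u+.5)/(764/140)-.5,160+(v+.5)/(600/110)-.5,z,1)
for n,p in(("tcp",t),("W hole",w(355,231,.08)),("W shank edge mid",w(361,240,t[2]-.03)),
 ("S hole",f((293,357),.08)),("S tip",f((297,335),t[2]-.033)),("S collar",f((299,243),t[2]+.017)),("S griptop",f((298,148),t[2]+.055)),
 ("C hole",g((224,356),.08)),("C tip",g((221,325),t[2]-.033)),("C collar",g((208,232),t[2]+.017))): print(n,p,J(p))
E
```

```text
[ 0.5649 -0.0011  0.1258] [ 0.5645 -0.001   0.1251]
tcp [ 0.5649 -0.0011  0.1258] [0.0004 0.0029]
W hole [ 0.5661 -0.001   0.08  ] [0.0015 0.0028]
W shank edge mid [0.5666 0.0023 0.0958] [0.0025 0.006 ]
S hole [ 0.5645 -0.0047  0.08  ] [-0.0006 -0.0007]
S tip [ 0.5654 -0.0066  0.0928] [ 0.0001 -0.0026]
S collar [ 0.5649 -0.0115  0.1428] [-0.0012 -0.0074]
S griptop [ 0.5664 -0.0068  0.1808] [ 0.001  -0.0029]
C hole [ 0.5643 -0.0022  0.08  ] [-0.0004  0.0019]
C tip [ 0.5622 -0.0027  0.0928] [-0.0026  0.0017]
C collar [ 0.572  -0.0067  0.1428] [ 0.0065 -0.0037]
```

```bash
cat > ins.py <<'E'
from bench import *
from geo import *
import sys
np.set_printoptions(precision=4,suppress=True)
tgt=np.array([.5649,-.0011,0])-.0010*X+.0008*Y
bias=np.zeros(3)
def go(dx,dy,z,v,mf=None):
    g=tgt+dx*X+dy*Y+bias; g[2]=z
    return move_l(g,velocity=v,max_force=mf)
go(0,0,.121,.05); hold(.2)
bias=tgt-observe()["tcp_pos"]; bias[2]=0; print("bias",bias)
for dx,dy in [(0,0),(0,.0015),(0,-.0015),(.0013,0),(-.0013,0)]:
    go(dx,dy,.121,.05)
    r=go(dx,dy,.085,.05,8); o=observe(); print(dx,dy,r,o["tcp_pos"],o["wrist_force"],o["clock"])
    if o["tcp_pos"][2]<.10: break
E
python3 ins.py
```

```text
bias [ 0. -0.  0.]
0 0 False [ 0.5641 -0.0005  0.0853] [ 0.1322  0.1923 -0.7485] 25.625
```

It went in freely. Now down to collar contact, with a look at the force.

```bash
python3 - <<'E'
from bench import *
from geo import *
import cv2,pickle
np.set_printoptions(precision=4,suppress=True)
g=np.array([.5639,-.0004,.060])
r=move_l(g,velocity=.03,max_force=6); o=observe(); print(r,o["tcp_pos"],o["wrist_force"],o["gripper_width"],o["clock"])
hold(.1)
o=observe();print(o["tcp_pos"],o["wrist_force"])
c=camera("wrist");s=camera("side");d=camera("scene");pickle.dump((o,c,s,d),open("c11.pkl","wb"))
cv2.imwrite("pics/w11.png",cv2.resize(c["img"][130:270,170:350,::-1],(771,600),interpolation=cv2.INTER_CUBIC))
cv2.imwrite("pics/side11.png",cv2.resize(s["img"][145:215,220:290,::-1],(600,600),interpolation=cv2.INTER_CUBIC))
cv2.imwrite("pics/scene11.png",cv2.resize(d["img"][150:240,210:300,::-1],(600,600),interpolation=cv2.INTER_CUBIC))
E
```

```text
True [ 0.5639 -0.0004  0.0679] [-2.454   0.8296  7.99  ] 0.02153204134218681 26.225
[ 0.5639 -0.0004  0.0679] [-1.8795 -0.1251  7.0554]
```

View pics/side11.png

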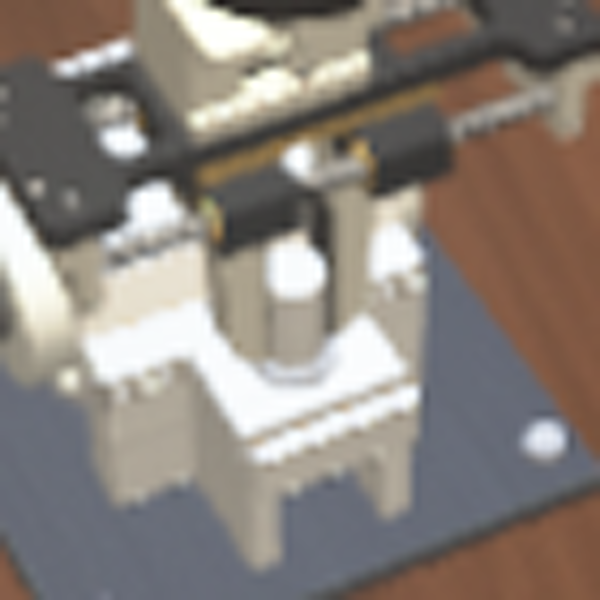

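View pics/scene11.png

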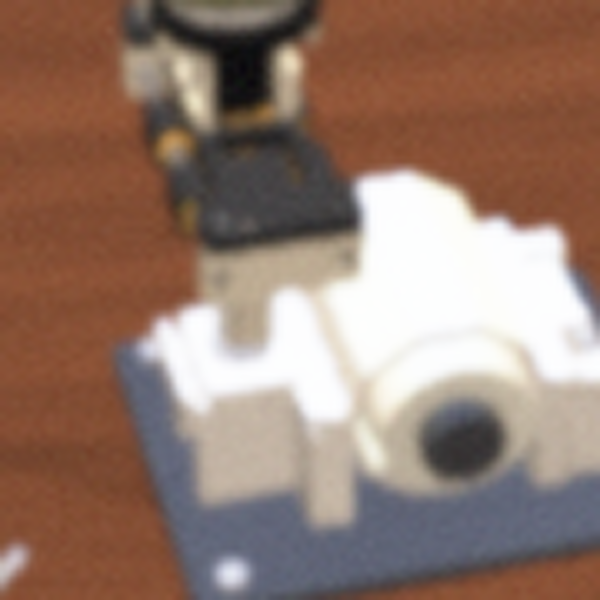

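View pics/w11.png

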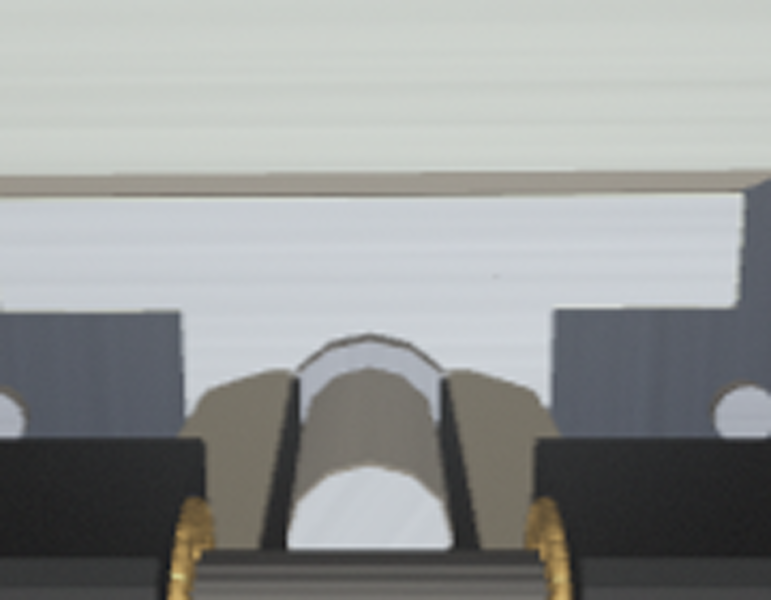

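The collar sits on the tongue. Contact came at TCP z=0.068, which matches a tongue top at 80 mm (shut). I'll press harder in small steps to make sure the springs are fully in.

```bash
python3 - <<'E'
from bench import *
from geo import *
import cv2,pickle
np.set_printoptions(precision=4,suppress=True)
set_gripper(0.0,60)
z=.0679
for i in range(10):
    z-=.0007
    move_l([.5640,-.0004,z],velocity=.02); hold(.1); o=observe(); print(round(z,4),o["tcp_pos"],o["wrist_force"],round(o["gripper_width"],4),o["clock"])
    if o["wrist_force"][2]>20: break
hold(.5); o=observe(); print(o["tcp_pos"],o["wrist_force"])
c=camera("wrist");s=camera("side");d=camera("scene");pickle.dump((o,c,s,d),open("c12.pkl","wb"))
cv2.imwrite("pics/w12.png",cv2.resize(c["img"][130:270,170:350,::-1],(771,600),interpolation=cv2.INTER_CUBIC))
cv2.imwrite("pics/side12.png",cv2.resize(s["img"][145:215,220:290,::-1],(600,600),interpolation=cv2.INTER_CUBIC))
E
```

```text
0.0672 [ 0.5641 -0.0004  0.0679] [-4.9365  0.4485  8.885 ] 0.0214 27.0417
0.0665 [ 0.5641 -0.0005  0.0679] [-8.0729  1.1341 13.7262] 0.0214 27.3917
0.0658 [ 0.5642 -0.0004  0.0678] [-9.0238  0.6585 18.4098] 0.021 27.7417
0.0651 [ 0.5642 -0.0004  0.0678] [-12.2597   1.0134  23.4348] 0.021 28.0917
[ 0.5642 -0.0005  0.0678] [-12.4133   0.8214  23.6506]
```

View pics/side12.png

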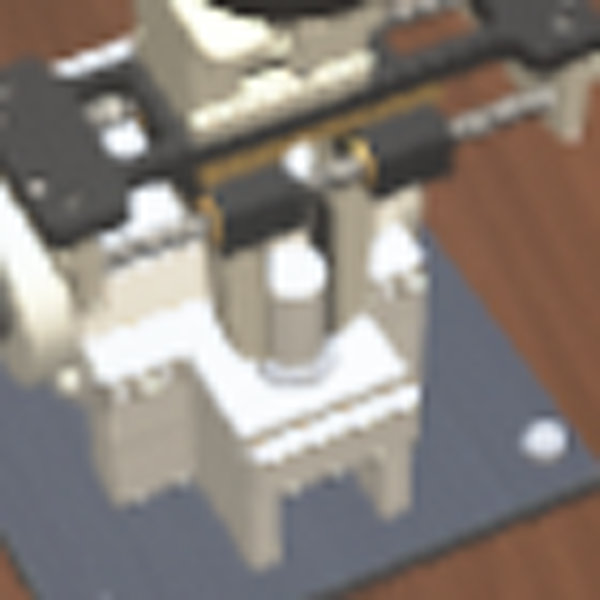

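View pics/w12.png

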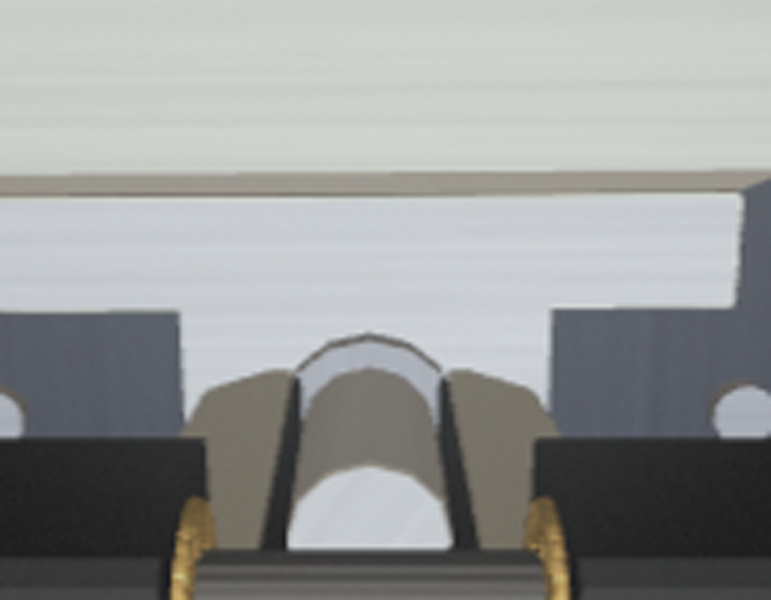

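Pressing 24 N does not move the TCP (z=0.0678), so this is a rigid stop. I'll do a last depth check of the tongue and look at the bystanders.

```bash
python3 - <<'E'
import pickle,numpy as np,cv2
from geo import *
o,c,s,d=pickle.load(open("c12.pkl","rb"))
cv2.imwrite("pics/side13.png",cv2.resize(s["img"][:,:,::-1],(800,600),interpolation=cv2.INTER_CUBIC))
K,R,t=(np.array(s[k]) for k in "KRt");v,u=np.indices((384,512));z=s["range_z"]
P=np.stack([(u-K[0,2])*z/K[0,0],(v-K[1,2])*z/K[1,1],z],-1).reshape(-1,3);Q=(P[P[:,2]>0]-t)@R
x=(Q-[.565,-.004,0])@X;y=(Q-[.565,-.004,0])@Y
m=(np.abs(x)<.027)&(y>-.02)&(y<.01)&(np.hypot(x,y)>.018)&(Q[:,2]>.05)&(Q[:,2]<.1);print(m.sum(),np.percentile(Q[m,2],[10,50,90]))
E
```

```text
80 [0.07679439 0.07984778 0.08263655]
```

View pics/side13.png

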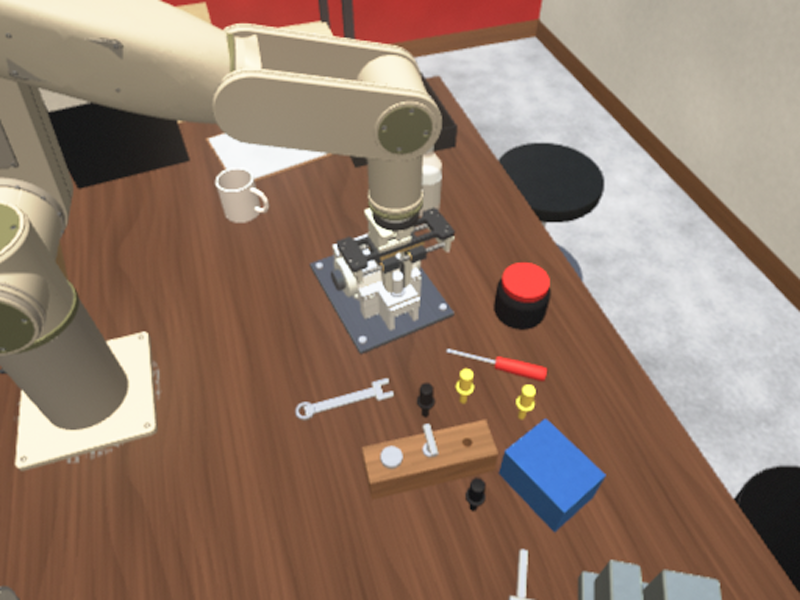

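The pin's stand hole at (466,441) is empty and the pin is in the jig. The tee at (430,440), the button at (391,456) and all the other objects are where they were. Tongue top is at 80 mm, so the jig is shut.

```bash
python3 - <<'E'
from bench import *
o=observe();print(o["clock"],o["tcp_pos"],o["wrist_force"],o["gripper_width"])
print(hand_in())
E
```

```text
28.7417 [ 5.64198283e-01 -4.60429171e-04  6.77545822e-02] [-13.09657852   1.02133839  24.11382882] 0.021265547181640435
the job is handed in; nothing more can be done
None
```

The jig is shut, with the pin through both holes and its collar on the tongue. The arm still grips and presses the pin, and I handed the job in at 28.7 s. No verdict was reported.

**What I did:** I swung the upper half down, took the tall-grip pin from the stand, inserted it and pressed it down. The first push slid off the tongue's end, because the fingertips sit about 20 mm behind the stated TCP. I corrected for that and the second push closed the cover.

**Last checks:**
- **Shut:** the tongue top measured about 80 mm by depth, which is the shut height. Raising the press from 7 to 24 N did not move the pin, so it is against a rigid stop.
- **Pin:** the collar made contact at the height expected for a shut jig. The gripper width was 21 mm, and the downward press was 24 N at hand-in.
- **Everything else:** the side picture shows the other two pins, the look-alikes and the bystanders in view where they were. The bottle was partly hidden behind the arm in that picture.

**What disagreed:**
- Depth already showed the tongue at 80 mm before the pin went in, rather than resting ajar as described.
- About 13 N of sideways force stayed on the wrist while pressing. I left it because the pose was stable.

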